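# Unload the warmer into the carrier tray in reverse order

### The arm

A 6-joint arm with a two-finger parallel gripper is mounted at the origin on the work surface. World frame = base frame: x ahead of the robot, y to its left, z up, the work surface at z = 0. Lengths are in m, angles in rad, forces in N, time in s.
With the tool pointing down it reaches from about 0.325 to 0.9 m from the base axis. Payload 3.5 kg.
Tool frame: the origin (TCP) lies at the very end of the fingers, on their centre line; the grasp point (between the pads) lies 19 mm behind it; z points along the fingers, y is the line along which they close (so a half turn about z gives the same grasp; the last joint's range is limited). The gripper opens to 85 mm and grips with 20 to 120 N. Pads are 22 mm wide; open, the fingers measure 114 mm over their backs; the gripper's body (76 mm by 85 mm) begins 54 mm behind the grasp point. The pads swing forward as they close: fully open they stand 13 mm farther back than shut.
Start: joints at [-1.337, 0.276, -0.026, 1.268, 0, 1.467], TCP at [0.207, -0.59, 0.231] pointing down, gripper open.
Joint ranges: [-3.12, 3.12], [-0.85, 1.88], [-1.08, 1.24], [-1.95, 2.15], [-1.57, 1.53], [-3.14, 3.14]. Speed limits (rad/s): [2.57, 2.57, 3.14, 3.14, 3.14, 3.14].

### API

Orientations are given as a unit quaternion [x, y, z, w].
In Python, from plant import * gives the robot as it stands. The module is installed in compiled form; this text tells all that it offers.
- The arm moves only by the shell command python3 -m handwheel 'ROWS' [FORCE]. ROWS is text: rows parted by semicolons, each of 7 numbers parted by spaces: the shift along the tool's x, y, z in m, then the turn, a rotation vector about the tool's x, y, z in rad, then the opening, from 0 (shut) to 1 (fully open). A call has exactly 8 rows; each row shifts and turns the commanded pose from where the row before left it, along the tool's axes as they then stand; what a row does not reach is not made up. A row lasts 1/8 s, in which the tool goes at most 62.5 mm and 10.7 degrees, less where a joint would pass 70% of its speed; a pose out of reach is approached as far as the arm can. A call is refused whole if a number of a shift passes 0.0625 or a number of a turn 0.188, either way. A call with a gripper value outside its range is refused whole. The fingers move at their own pace and stop on an object; FORCE is the grip in N (left out, the last holds). Time passes only in rows, so rows that do not move let the fingers close, or fill a call up. It gives the time, the measured TCP pose, the force, the opening and the grip force at its end, in the units of the state.
- observe(): the state, without advancing time (a new reading comes with each control period).
- grab_frame(name): name is "side" or "top" or "wrist"; returns (picture, depth): 480x640x3 uint8, blue, green, red; 480x640 float32, m along the optical axis (not along the pixel's ray), 0 where there is no reading.
- get_calibration(name): a dict with "K" (3x3 intrinsics, pixels), "world_to_cam" (4x4, takes a point from world to camera coordinates). Camera axes: x right, y down, z forward; pixel columns grow to the right and rows downward; lengths in m; the calibration is good to about 2 mm. A picture is of the moment at which its call begins: read the wrist's pose just before it. get_calibration takes no time and is no camera call; for the wrist camera it gives the pose at the moment of the call.
- hand_in(): hands the job in; it is judged then, once.
The state is a dict: "clock": time; "joint_positions": joint angles; "dq": joint speeds; "effort": joint torques, N m; "ee_pos": TCP position; "ee_rot": TCP orientation; "wrist_force": force on the tool from outside, world axes, zero at the start; "torque": the same for the moment, N m; "gripper_width": finger opening in m; "grasp_force": force on a finger pad.
Only numpy, scipy, OpenCV 4.12 (cv2) and the standard library are available. Lean on these libraries where they do the work, as an engineer would, in place of code of your own. Each camera call takes 0.05 s, during which the arm holds its last target. There are 200 camera calls.

### The job

Move the four amber bottles from the cups of the white warmer into the four compartments of the steel carrier tray, one in each, in reverse order: the bottle that now stands next to the warmer's black control panel goes to the compartment farthest from the tray's black carrying handle, the next one to the next compartment, and so on, so that the bottle farthest from the panel ends next to the handle. Keep every bottle upright and set it gently on the compartment's floor, without dropping it.

Things in the scene. Friction and masses are not known exactly. Their poses are not given: they have to be found in the camera images.
- warmer: white bench warmer, fixed: flat block 80 mm wide (x), 300 long (y from -140 to +160), top 25 mm above the bench; black control panel (12 mm higher, green display) across its +y end. Four aluminium cups stand on it in a row at y = +105, +35, -35, -105 mm (+105 is next to the panel). Origin: on the bench under the middle of the row; z up
- tray: steel tray on a grey base, fixed: 72 mm wide (x), 284 long (y); four compartments at x = 0, y = +105, +35, -35, -105 mm, each 64 x 66 mm inside. Floors 18 mm above the bench; walls and dividers 4 thick, rims 36 mm above the bench. A black handle (up to 50 mm above the bench, reaching y = +160) is on the +y end. Origin: on the bench under the tray's centre; z up
- vial: tall straight amber vial with a flush white cap: cylinder of 32 mm diameter, 98 high. Origin at the centre of its foot, z up. Grip 72 mm above the foot. Mass about 90 g
- flask: amber conical flask: foot 36 mm across, narrowing from 6 mm to 36 mm above the foot, then a straight neck with a white stopper of 20 mm diameter, from 36 to 86 mm above the foot. Origin at the centre of its foot, z up. Grip the neck 61 mm above the foot. Mass about 80 g
- dropper: amber dropper bottle: square body 36 x 36 mm, 40 high, with a white cylindrical dropper top of 26 mm diameter from 40 to 88 mm above the foot. Origin at the centre of its foot, z up. Grip the top 65 mm above the foot. Mass about 100 g
- jar: short wide amber jar with a flush white lid: cylinder of 36 mm diameter, 76 high. Origin at the centre of its foot, z up. Grip 52 mm above the foot. Mass about 110 g
- cup_vial: the fixed square aluminium cup on the warmer in which the tall straight vial stands at the start (and only then): 56 x 56 mm outside, 48 x 48 inside, 15 high, floor 4 thick; origin at the centre of its underside, 25 mm above the bench, z up. It tells where that bottle stood; all four cups look alike
- cup_flask: the fixed square aluminium cup on the warmer in which the conical flask stands at the start (and only then): 56 x 56 mm outside, 48 x 48 inside, 15 high, floor 4 thick; origin at the centre of its underside, 25 mm above the bench, z up. It tells where that bottle stood; all four cups look alike
- cup_dropper: the fixed square aluminium cup on the warmer in which the square dropper bottle stands at the start (and only then): 56 x 56 mm outside, 48 x 48 inside, 15 high, floor 4 thick; origin at the centre of its underside, 25 mm above the bench, z up. It tells where that bottle stood; all four cups look alike
- cup_jar: the fixed square aluminium cup on the warmer in which the short wide jar stands at the start (and only then): 56 x 56 mm outside, 48 x 48 inside, 15 high, floor 4 thick; origin at the centre of its underside, 25 mm above the bench, z up. It tells where that bottle stood; all four cups look alike
There are look-alikes about, which are no part of the job. Leave any purple look-alike of the jar alone.

How it is judged:
At the end, for the whole second after the job is handed in: Each bottle stands in its own tray compartment in reversed order (place y on the warmer, towards the panel, becomes -y on the tray, towards the handle): within 20 mm of the compartment's centre, foot within 8 mm of the floor, leaning under 8 degrees, released and at rest (((y of cup_vial in the frame of warmer between 0.085 and 0.125 m and y of vial in the frame of tray between -0.125 and -0.085 m) or (y of cup_vial in the frame of warmer between 0.015 and 0.055 m and y of vial in the frame of tray between -0.055 and -0.015 m) or (y of cup_vial in the frame of warmer between -0.055 and -0.015 m and y of vial in the frame of tray between 0.015 and 0.055 m) or (y of cup_vial in the frame of warmer between -0.125 and -0.085 m and y of vial in the frame of tray between 0.085 and 0.125 m)) and x of vial in the frame of tray between -0.02 and 0.02 m and z of vial in the frame of tray between 0.01 and 0.026 m and angle between each of vial, flask, dropper, jar's own z axis and vertical below 0.15 rad and linear speed of each of vial, flask, dropper, jar below 0.02 m/s and angular speed of each of vial, flask, dropper, jar below 0.2 rad/s and contact force between the fingers and vial below 0.1 N and ((y of cup_flask in the frame of warmer between 0.085 and 0.125 m and y of flask in the frame of tray between -0.125 and -0.085 m) or (y of cup_flask in the frame of warmer between 0.015 and 0.055 m and y of flask in the frame of tray between -0.055 and -0.015 m) or (y of cup_flask in the frame of warmer between -0.055 and -0.015 m and y of flask in the frame of tray between 0.015 and 0.055 m) or (y of cup_flask in the frame of warmer between -0.125 and -0.085 m and y of flask in the frame of tray between 0.085 and 0.125 m)) and x of flask in the frame of tray between -0.02 and 0.02 m and z of flask in the frame of tray between 0.01 and 0.026 m and contact force between the fingers and flask below 0.1 N and ((y of cup_dropper in the frame of warmer between 0.085 and 0.125 m and y of dropper in the frame of tray between -0.125 and -0.085 m) or (y of cup_dropper in the frame of warmer between 0.015 and 0.055 m and y of dropper in the frame of tray between -0.055 and -0.015 m) or (y of cup_dropper in the frame of warmer between -0.055 and -0.015 m and y of dropper in the frame of tray between 0.015 and 0.055 m) or (y of cup_dropper in the frame of warmer between -0.125 and -0.085 m and y of dropper in the frame of tray between 0.085 and 0.125 m)) and x of dropper in the frame of tray between -0.02 and 0.02 m and z of dropper in the frame of tray between 0.01 and 0.026 m and contact force between the fingers and dropper below 0.1 N and ((y of cup_jar in the frame of warmer between 0.085 and 0.125 m and y of jar in the frame of tray between -0.125 and -0.085 m) or (y of cup_jar in the frame of warmer between 0.015 and 0.055 m and y of jar in the frame of tray between -0.055 and -0.015 m) or (y of cup_jar in the frame of warmer between -0.055 and -0.015 m and y of jar in the frame of tray between 0.015 and 0.055 m) or (y of cup_jar in the frame of warmer between -0.125 and -0.085 m and y of jar in the frame of tray between 0.085 and 0.125 m)) and x of jar in the frame of tray between -0.02 and 0.02 m and z of jar in the frame of tray between 0.01 and 0.026 m and contact force between the fingers and jar below 0.1 N); the robot touches nothing.
It fails at once if a bottle is tipped over (leans more than 40 degrees) (angle between any of vial, flask, dropper, jar's own z axis and vertical above 0.7 rad).
It fails at once if a bottle is dropped: its foot is more than 43 mm above the bench with no finger touching it ((height (world z) of vial above 0.043 m and contact force between the fingers and vial below 0.02 N) or (height (world z) of flask above 0.043 m and contact force between the fingers and flask below 0.02 N) or (height (world z) of dropper above 0.043 m and contact force between the fingers and dropper below 0.02 N) or (height (world z) of jar above 0.043 m and contact force between the fingers and jar below 0.02 N)).
It also fails if it takes over 112 s, if anything falls off the work surface, if the arm or the gripper's body presses on something with over 40 N, if the wrist force passes 120 N, or if a joint passes its speed limit or range.

## Working session

There is one attempt and no reset: what is moved stays moved. The work goes in short steps, Python scripts to look and compute and a shell command to move; the robot and the scene stay as the last step left them, time stands still between calls to the robot, and variables do not carry over. Pictures are saved under pics/ and viewed, at most 14 in all, crops included, and the job is handed in when it is done.

```bash
mkdir -p pics; python3 - <<'E'
from plant import *
import cv2,numpy as np
s=observe();print(s)
for n in("top","side"):
    im,d=grab_frame(n);cv2.imwrite(f"pics/{n}0.png",im);np.save(f"{n}0.npy",d);c=get_calibration(n);print(n,c)
E
```

```text
{'clock': 0.0, 'joint_positions': array([-1.33740601e+00,  2.77145416e-01, -2.79413021e-02,  1.26801515e+00,
       -2.47691729e-05,  1.46737032e+00]), 'dq': array([-0.00143983,  0.00042314, -0.00057004, -0.00089317,  0.00318186,
        0.00117296]), 'effort': array([ 2.37865534e-04, -4.45506692e+01,  2.95203924e+01,  1.63714774e-02,
       -1.87302917e-04,  4.22242977e-06]), 'ee_pos': array([ 0.20633142, -0.58909623,  0.23012355]), 'ee_rot': array([ 9.85852171e-01,  1.67613149e-01, -8.72151246e-05, -1.14953146e-03]), 'wrist_force': array([-0.1384065 , -0.98548871, -0.4067159 ]), 'torque': array([-0.00629546,  0.03232167,  0.03116388]), 'grasp_force': 0.0, 'gripper_width': 0.08556295352845224}
top {'K': array([[553.0281288 ,   0.        , 320.41267458],
       [  0.        , 553.0281288 , 245.5948753 ],
       [  0.        ,   0.        ,   1.        ]]), 'world_to_cam': array([[-0.00738319, -0.99986557,  0.01464018, -0.04014763],
       [-0.98687725,  0.00492408, -0.1613972 ,  0.59986107],
       [ 0.16130341, -0.01563969, -0.98678093,  1.07545205],
       [ 0.        ,  0.        ,  0.        ,  1.        ]])}
side {'K': array([[516.15042238,   0.        , 320.94659574],
       [  0.        , 516.15042238, 241.87022249],
       [  0.        ,   0.        ,   1.        ]]), 'world_to_cam': array([[-0.95078595, -0.3096984 , -0.00964293,  0.54882017],
       [-0.16565854,  0.5343855 , -0.82884823,  0.14677775],
       [ 0.26184601, -0.78645982, -0.5593904 ,  0.73038112],
       [ 0.        ,  0.        ,  0.        ,  1.        ]])}
```

View pics/top0.png

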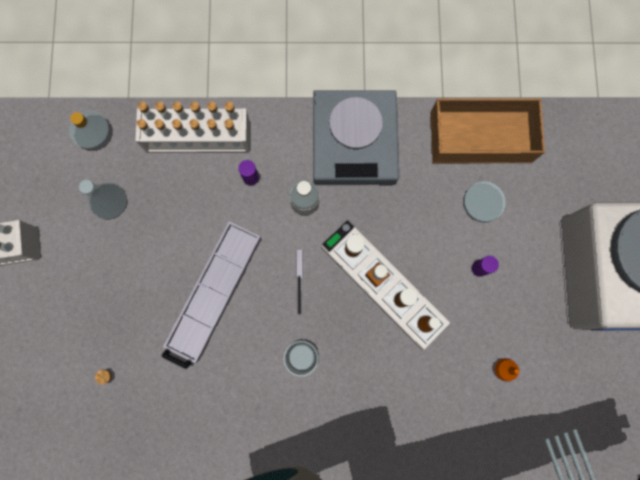

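View pics/side0.png

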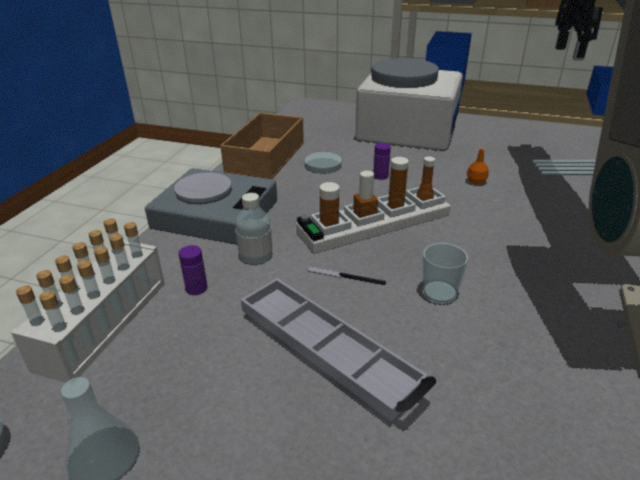

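The top view shows the warmer running from its panel at (338,237) to (435,335). From the panel, the order is jar (355,245), dropper (378,273), vial (405,297), flask (428,323). The tray's handle is at (177,358) and its far end at (243,230). The side view shows the same order: jar (330,200), dropper (366,190), vial (398,180), flask (428,175).

```bash
cat > h.py <<'E'
from plant import *
import cv2,numpy as np
def cloud(d,c):
    K=c["K"];v,u=np.mgrid[:480,:640]
    P=np.stack([(u-K[0,2])/K[0,0]*d,(v-K[1,2])/K[1,1]*d,d],-1)
    T=np.linalg.inv(c["world_to_cam"]);W=P@T[:3,:3].T+T[:3,3];W[d<=0]=np.nan
    return W
def ray(u,v,c):
    T=np.linalg.inv(c["world_to_cam"]);return T[:3,3],T[:3,:3]@np.linalg.solve(c["K"],[u,v,1.])
def onplane(u,v,c,z):
    o,r=ray(u,v,c);return o+r*(z-o[2])/r[2]
def tri(a,ca,b,cb):
    Ps=[c["K"]@c["world_to_cam"][:3] for c in(ca,cb)]
    X=cv2.triangulatePoints(*Ps,np.array(a,float),np.array(b,float)).ravel();return X[:3]/X[3]
E
python3 - <<'E'
from h import *
ct,cs=get_calibration("top"),get_calibration("side")
d=np.load("top0.npy");im=cv2.imread("pics/top0.png");W=cloud(d,ct)
v,u=np.mgrid[:480,:640]
def rect(name,u0,u1,v0,v1,z0,z1):
    m=(u>u0)&(u<u1)&(v>v0)&(v<v1)&(W[...,2]>z0)&(W[...,2]<z1)
    n,l,st,_=cv2.connectedComponentsWithStats(m.astype(np.uint8));m=l==1+np.argmax(st[1:,4])
    r=cv2.minAreaRect((W[m][:,:2]*1000).astype(np.float32));print(name,r,"medz",np.median(W[m][:,2]),cv2.boxPoints(r).round().tolist())
rect("warmer",320,452,218,350,.015,.05)
rect("tray",155,265,215,375,.010,.06)
m=(u>335)&(u<450)&(v>225)&(v<345)&(W[...,2]>.085)
n,l,st,cen=cv2.connectedComponentsWithStats(m.astype(np.uint8))
for i in range(1,n):
    if st[i,4]<15: continue
    p=W[l==i];zt=np.percentile(p[:,2],90);q=p[abs(p[:,2]-zt)<.005]
    print("bottle",cen[i].round(),st[i,4],"top",zt.round(4),cv2.minEnclosingCircle((q[:,:2]*1000).astype(np.float32)),q[:,:2].mean(0))
# white cap tops in side view
s=cv2.imread("pics/side0.png");dS=np.load("side0.npy");WS=cloud(dS,cs)
mm=(v>140)&(v<225)&(u>310)&(u<445)&(WS[...,2]>.085)
n,l,st,cen=cv2.connectedComponentsWithStats(mm.astype(np.uint8))
for i in range(1,n):
    if st[i,4]<15: continue
    p=WS[l==i];zt=np.percentile(p[:,2],90);q=p[p[:,2]>zt-.004]
    print("side",cen[i].round(),"top",zt.round(4),q[:,:2].mean(0),p[:,:2].mean(0))
cv2.imwrite("pics/crop.png",cv2.resize(im[210:370,150:460],None,fx=2.5,fy=2.5,interpolation=cv2.INTER_CUBIC))
E
```

```text
warmer ((523.95068359375, -176.4468536376953), (299.7785949707031, 81.61378479003906), 43.93462371826172) medz 0.028073049851088605 [[388.0, -251.0], [444.0, -310.0], [660.0, -102.0], [604.0, -43.0]]
tray ((503.6703186035156, 179.9219970703125), (73.70173645019531, 301.5557861328125), 63.783447265625) medz 0.01880694296941221 [[352.0, 213.0], [623.0, 80.0], [655.0, 146.0], [385.0, 280.0]]
bottle [355. 243.] 286 top 0.1067 ((595.8252563476562, -110.22185516357422), 17.827003479003906) [ 0.59589085 -0.11044243]
bottle [380. 271.] 169 top 0.1187 ((539.6452026367188, -157.34898376464844), 12.37053394317627) [ 0.53963342 -0.15741443]
bottle [407. 297.] 279 top 0.1288 ((489.9981994628906, -206.5532989501953), 16.000120162963867) [ 0.4902098  -0.20630025]
bottle [433. 323.] 121 top 0.117 ((442.2366943359375, -255.41903686523438), 10.342778205871582) [ 0.44163448 -0.25563323]
side [398. 170.] top 0.128 [ 0.49179901 -0.20425382] [ 0.49095316 -0.19831267]
side [428. 165.] top 0.1161 [ 0.44363089 -0.25362739] [ 0.44330592 -0.25028321]
side [366. 181.] top 0.1176 [ 0.54124992 -0.15485226] [ 0.54040705 -0.15083424]
side [329. 191.] top 0.1063 [ 0.59702081 -0.1082769 ] [ 0.59573263 -0.10346738]
```

View pics/crop.png

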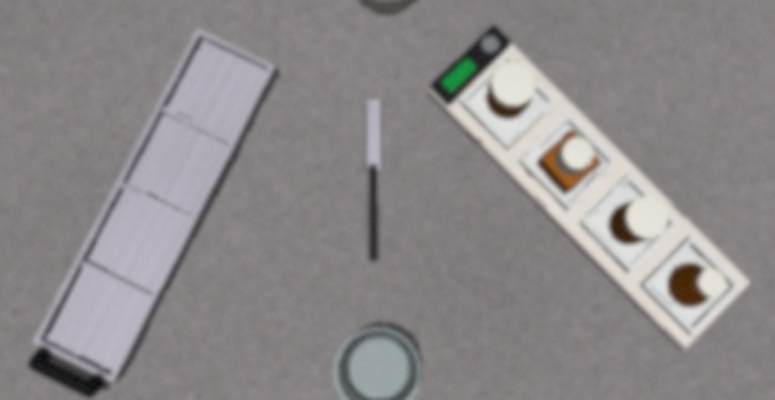

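The view confirms the layout and order. Depth gives the heights: cup floors about 30 mm (29 in the text), tray floor 18–19 mm. I'll write a planner helper that prints shifts in the tool frame.

```bash
cat > go.py <<'E'
# usage: go.py x y z yaw : prints full turn (tool rotvec) and the shift in the frame after that turn
from h import *
import sys
from scipy.spatial.transform import Rotation as R
x,y,z,yaw=map(float,sys.argv[1:5]);s=observe()
Rn=R.from_quat(s["ee_rot"]);c,n=np.cos(yaw),np.sin(yaw)
Rt=R.from_matrix([[c,n,0],[n,-c,0],[0,0,-1.]])
print("t",round(s["clock"],2),"pos",s["ee_pos"].round(4),"q",s["joint_positions"].round(2),"F",s["wrist_force"].round(1),"w",round(s["gripper_width"],4))
dp=np.array([x,y,z])-s["ee_pos"]
print("turn",(Rn.inv()*Rt).as_rotvec().round(4),"shift before-turn frame",Rn.inv().apply(dp).round(4),"after-turn frame",Rt.inv().apply(dp).round(4))
E
python3 go.py .4426 -.2546 .20 .767
```

```text
t 0.1 pos [ 0.2064 -0.5892  0.2302] q [-1.34  0.28 -0.03  1.27 -0.    1.47] F [-0.5  0.5 -0.1] w 0.0855
turn [-0.0019 -0.0006 -0.4302] shift before-turn frame [ 0.3335 -0.2377  0.0308] after-turn frame [ 0.4023 -0.077   0.0302]
```

```bash
python3 -m handwheel '0 0 0 0 0 -0.143 1;0 0 0 0 0 -0.143 1;0 0 0 0 0 -0.144 1;0.05 -0.01 0 0 0 0 1;0.05 -0.01 0 0 0 0 1;0.05 -0.01 0 0 0 0 1;0.05 -0.01 0 0 0 0 1;0.05 -0.01 0 0 0 0 1' 40; python3 -m handwheel '0.05 -0.01 0.01 0 0 0 1;0.05 -0.01 0.01 0 0 0 1;0.03 -0.005 0.01 0 0 0 1;0.022 -0.002 0 0 0 0 1;0 0 0 0 0 0 1;0 0 0 0 0 0 1;0 0 0 0 0 0 1;0 0 0 0 0 0 1'; python3 go.py .4426 -.2546 .072 .767
python3 - <<'E'
from h import *
c=get_calibration("wrist");im,d=grab_frame("wrist");cv2.imwrite("pics/w1.png",im)
W=cloud(d,c);v,u=np.mgrid[:480,:640]
m=(W[...,2]>.085)&(W[...,2]<.14)
n,l,st,cen=cv2.connectedComponentsWithStats(m.astype(np.uint8))
for i in range(1,n):
    if st[i,4]<200: continue
    p=W[l==i];zt=np.percentile(p[:,2],90);q=p[abs(p[:,2]-zt)<.004]
    print("b",cen[i].round(),st[i,4],zt.round(4),cv2.minEnclosingCircle((q[:,:2]*1000).astype(np.float32)))
E
```

```text
clock: 1.1
ee_pos: [0.3524, -0.3787, 0.2309]
ee_rot: [0.927, 0.374, -0.0, -0.0]
wrist_force: [0.3, -0.4, -0.6]
gripper_width: 0.0856
grasp_force: 0.0
clock: 2.1
ee_pos: [0.4423, -0.2561, 0.2014]
ee_rot: [0.928, 0.373, 0.0, 0.0]
wrist_force: [-0.0, 0.2, -0.6]
gripper_width: 0.0854
grasp_force: 0.0
t 2.1 pos [ 0.4423 -0.2561  0.2014] q [-0.65  0.09 -0.31  1.16 -0.    1.72] F [-0.   0.2 -0.6] w 0.0854
turn [ 0.0002  0.     -0.0015] shift before-turn frame [ 0.0013 -0.0009  0.1294] after-turn frame [ 0.0013 -0.0009  0.1294]
b [313.  33.] 1991 0.1173 ((540.2611694335938, -157.5457000732422), 12.81408405303955)
b [315. 151.] 2055 0.1274 ((490.7363586425781, -206.67218017578125), 15.817828178405762)
b [317. 245.] 833 0.1152 ((442.16650390625, -255.31820678710938), 10.155085563659668)
b [625. 408.] 1691 0.1203 ((514.3970947265625, -558.3989868164062), 8.590319633483887)
```

View pics/w1.png

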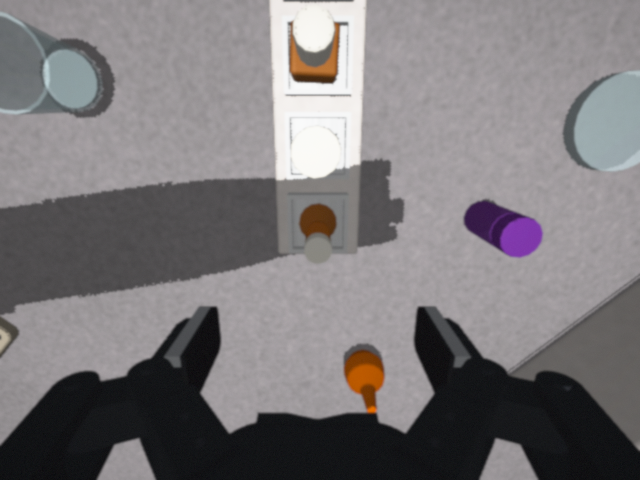

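The wrist view shows the flask stopper at (317,245), the vial at (315,151) and the dropper at (313,33), with the fingers centred on the row. The wrist and top measurements agree to within 1 mm. I'll descend and grip the flask.

```bash
python3 -m handwheel '0 0 0.04 0 0 0 1;0 0 0.04 0 0 0 1;0 0 0.03 0 0 0 1;0 0 0.02 0 0 0 1;0 0 0 0 0 0 1;0 0 0 0 0 0 0.2;0 0 0 0 0 0 0.1;0 0 0 0 0 0 0.1' 40;  python3 -m handwheel '0 0 0 0 0 0 0;0 0 0 0 0 0 0;0 0 0 0 0 0 0;0 0 0 0 0 0 0;0 0 0 0 0 0 0;0 0 0 0 0 0 0;0 0 0 0 0 0 0;0 0 0 0 0 0 0' 40;
```

```text
clock: 3.15
ee_pos: [0.4433, -0.256, 0.0723]
ee_rot: [0.927, 0.374, 0.0, 0.001]
wrist_force: [-0.9, -0.7, 0.1]
gripper_width: 0.0321
grasp_force: 0.0
clock: 4.15
ee_pos: [0.4432, -0.2559, 0.0721]
ee_rot: [0.927, 0.374, 0.0, 0.001]
wrist_force: [0.3, 0.1, 4.9]
gripper_width: 0.0188
grasp_force: 39.2
```

```bash
python3 -m handwheel '0 0 -0.02 0 0 0 0;0 0 -0.04 0 0 0 0;0 0 -0.04 0 0 -0.174 0;0 0 -0.03 0 0 -0.174 0;0 0 0 0 0 -0.174 0;0 0 0 0 0 -0.174 0;0 0 0 0 0 -0.174 0;0 0 0 0 0 -0.174 0' && python3 -m handwheel '0 0 0 0 0 -0.175 0;0 0 0 0 0 -0.175 0;0 0 0 0 0 -0.175 0;0 0 0 0 0 -0.175 0;0 0 0 0 0 -0.175 0;0.02 0.03 0 0 0 0 0;0.025 0.045 0 0 0 0 0;0.025 0.045 0 0 0 0 0' && python3 go.py .4176 .2223 .20 2.684
```

```text
clock: 5.15
ee_pos: [0.442, -0.2551, 0.2005]
ee_rot: [0.615, 0.788, -0.0, -0.001]
wrist_force: [-0.5, -0.0, -0.3]
gripper_width: 0.0194
grasp_force: 39.2
clock: 6.15
ee_pos: [0.4318, -0.1155, 0.2005]
ee_rot: [0.227, 0.974, 0.0, -0.001]
wrist_force: [0.8, 0.2, 0.3]
gripper_width: 0.019
grasp_force: 39.3
t 6.15 pos [ 0.4318 -0.1155  0.2005] q [-0.41 -0.02 -0.44  1.16  0.    0.05] F [0.8 0.2 0.3] w 0.019
turn [ 0.0002 -0.0014  0.0006] shift before-turn frame [0.1618 0.2969 0.0008] after-turn frame [0.162  0.2968 0.0005]
```

```bash
python3 -m handwheel '0.025 0.045 0 0 0 0 0;0.025 0.045 0 0 0 0 0;0.025 0.045 0 0 0 0 0;0.025 0.045 0 0 0 0 0;0.025 0.045 0 0 0 0 0;0.02 0.04 0 0 0 0 0;0.017 0.032 0 0 0 0 0;0 0 0 0 0 0 0' && python3 go.py .4176 .2223 .0612 2.684
python3 - <<'E'
from h import *
c=get_calibration("wrist");im,d=grab_frame("wrist");cv2.imwrite("pics/w2.png",im)
W=cloud(d,c)
m=(W[...,2]>.012)&(W[...,2]<.06)&(W[...,1]>.05)&(W[...,0]<.7)
n,l,st,cen=cv2.connectedComponentsWithStats(m.astype(np.uint8))
i=1+np.argmax(st[1:,4]);p=W[l==i];print(cv2.minAreaRect((p[:,:2]*1000).astype(np.float32)),[np.percentile(p[:,2],k).round(4) for k in(10,50,90,99)])
E
```

```text
clock: 7.15
ee_pos: [0.4171, 0.2228, 0.2006]
ee_rot: [0.224, 0.975, -0.0, -0.001]
wrist_force: [0.0, -0.5, -1.1]
gripper_width: 0.0193
grasp_force: 39.4
t 7.15 pos [0.4171 0.2228 0.2006] q [ 0.35  0.03 -0.39  1.16  0.    0.81] F [ 0.  -0.5 -1.1] w 0.0193
turn [-0.0006 -0.001   0.0057] shift before-turn frame [-8.000e-04 -1.000e-04  1.394e-01] after-turn frame [-0.0006 -0.0002  0.1394]
((427.814453125, 217.10365295410156), (72.13343811035156, 133.2797393798828), 63.71784210205078) [np.float64(0.0168), np.float64(0.0182), np.float64(0.0472), np.float64(0.0499)]
```

View pics/w2.png

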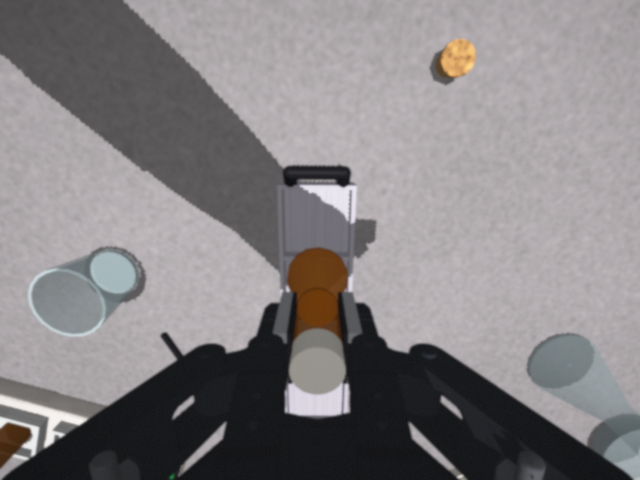

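The wrist view shows the flask held upright and centred over the compartment, with the handle at (317,175) just beyond. The tray axis and handle end match the top-view estimate to about 0.5 mm. I'll lower it.

```bash
python3 -m handwheel '0 0 0.04 0 0 0 0;0 0 0.04 0 0 0 0;0 0 0.03 0 0 0 0;0 0 0.015 0 0 0 0;0 0 0.008 0 0 0 0;0 0 0.003 0 0 0 0;0 0 0.001 0 0 0 0;0 0 0 0 0 0 0' && python3 -m handwheel '0 0 0.001 0 0 0 0;0 0 0 0 0 0 0;0 0 0.001 0 0 0 0;0 0 0 0 0 0 0;0 0 0 0 0 0 0;0 0 0 0 0 0 0;0 0 0 0 0 0 0;0 0 0 0 0 0 0'
```

```text
clock: 8.2
ee_pos: [0.4185, 0.2213, 0.0651]
ee_rot: [0.226, 0.974, 0.0, 0.001]
wrist_force: [-0.0, -0.5, -0.4]
gripper_width: 0.0191
grasp_force: 39.4
clock: 9.2
ee_pos: [0.4179, 0.221, 0.0623]
ee_rot: [0.226, 0.974, 0.0, 0.0]
wrist_force: [-0.5, 0.4, -0.8]
gripper_width: 0.0189
grasp_force: 39.4
```

```bash
python3 -m handwheel '0 0 0.001 0 0 0 0;0 0 0 0 0 0 0;0 0 0.0005 0 0 0 0;0 0 0 0 0 0 0;0 0 0.0005 0 0 0 0;0 0 0 0 0 0 0;0 0 0 0 0 0 0;0 0 0 0 0 0 0'
```

```text
clock: 10.2
ee_pos: [0.4179, 0.2211, 0.061]
ee_rot: [0.226, 0.974, -0.0, 0.0]
wrist_force: [-2.3, -0.4, 6.6]
gripper_width: 0.0194
grasp_force: 40.3
```

```bash
python3 -m handwheel '0 0 0 0 0 0 0.3;0 0 0 0 0 0 0.4;0 0 0 0 0 0 0.6;0 0 0 0 0 0 1;0 0 0 0 0 0 1;0 0 0 0 0 0 1;0 0 -0.02 0 0 0 1;0 0 -0.04 0 0 0 1' && python3 -m handwheel '0 0 -0.04 0 0 0 1;0 0 -0.04 0 0 0.174 1;0 0 0 0 0 0.174 1;0 0 0 0 0 0.174 1;0 0 0 0 0 0.174 1;0 0 0 0 0 0.174 1;0 0 0 0 0 0.174 1;0 0 0 0 0 0.174 1' && python3 go.py .4907 -.2067 .2 .767
```

```text
clock: 11.2
ee_pos: [0.416, 0.2203, 0.1193]
ee_rot: [0.226, 0.974, -0.001, -0.002]
wrist_force: [-0.2, 0.3, -0.7]
gripper_width: 0.0854
grasp_force: 0.0
clock: 12.2
ee_pos: [0.4177, 0.221, 0.2003]
ee_rot: [0.744, 0.668, -0.0, -0.0]
wrist_force: [-0.3, -0.5, -0.3]
gripper_width: 0.0855
grasp_force: 0.0
t 12.2 pos [0.4177 0.221  0.2003] q [ 0.35  0.03 -0.39  1.16  0.    2.03] F [-0.3 -0.5 -0.3] w 0.0855
turn [-1.00e-04  1.00e-04  6.95e-01] shift before-turn frame [-4.172e-01  1.190e-01  3.000e-04] after-turn frame [-2.443e-01  3.586e-01  3.000e-04]
```

```bash
python3 - <<'E'
from h import *
im,d=grab_frame("side");cv2.imwrite("pics/s1.png",im[100:420,200:480])
W=cloud(d,get_calibration("side"));m=(W[...,1]>.12)&(W[...,0]<.5)&(W[...,2]>.085)&(W[...,2]<.12)&(W[...,0]>.35)
p=W[m];print(p.max(0),p[p[:,2]>.098].mean(0))
E
```

```text
[0.42970014 0.23245129 0.10667551] [0.41986768 0.22338667 0.10353385]
```

View pics/s1.png

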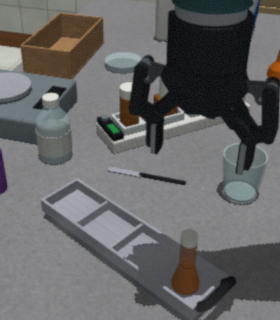

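The flask stands upright in the compartment beside the handle, at about (187,265) in the crop. Next is the vial.

```bash
python3 -m handwheel '0 0 0 0 0 0.174 1;0 0 0 0 0 0.174 1;0 0 0 0 0 0.174 1;0 0 0 0 0 0.173 1;-0.02 0.03 0 0 0 0 1;-0.03 0.045 0 0 0 0 1;-0.03 0.045 0 0 0 0 1;-0.03 0.045 0 0 0 0 1' && python3 -m handwheel '-0.03 0.045 0 0 0 0 1;-0.03 0.045 0 0 0 0 1;-0.03 0.045 0 0 0 0 1;-0.03 0.04 0 0 0 0 1;-0.014 0.019 0 0 0 0 1;0 0 0 0 0 0 1;0 0 0 0 0 0 1;0 0 0 0 0 0 1' && python3 go.py .4907 -.2067 .0825 .767
```

```text
clock: 13.25
ee_pos: [0.4545, 0.0246, 0.2005]
ee_rot: [0.926, 0.378, 0.0, 0.0]
wrist_force: [0.4, 0.7, 0.2]
gripper_width: 0.0853
grasp_force: 0.0
clock: 14.25
ee_pos: [0.4935, -0.2048, 0.2003]
ee_rot: [0.926, 0.378, -0.0, -0.0]
wrist_force: [0.7, 0.4, -0.1]
gripper_width: 0.0853
grasp_force: 0.0
t 14.25 pos [ 0.4935 -0.2048  0.2003] q [-0.51  0.14 -0.27  1.17  0.    1.85] F [ 0.7  0.4 -0.1] w 0.0853
turn [-0.0007 -0.0001  0.0079] shift before-turn frame [-0.0033 -0.0005  0.1178] after-turn frame [-0.0033 -0.0006  0.1178]
```

```bash
python3 -m handwheel '-0.003 0 0.03 0 0 0.008 1;0 0 0.04 0 0 0 1;0 0 0.03 0 0 0 1;0 0 0.0178 0 0 0 1;0 0 0 0 0 0 1;0 0 0 0 0 0 0.4;0 0 0 0 0 0 0.3;0 0 0 0 0 0 0.2' 40 && python3 -m handwheel '0 0 0 0 0 0 0;0 0 0 0 0 0 0;0 0 0 0 0 0 0;0 0 0 0 0 0 0;0 0 -0.02 0 0 0 0;0 0 -0.04 0 0 0 0;0 0 -0.04 0 0 -0.174 0;0 0 -0.03 0 0 -0.174 0' 40
```

```text
clock: 15.25
ee_pos: [0.4923, -0.2087, 0.0835]
ee_rot: [0.928, 0.373, 0.001, 0.001]
wrist_force: [0.4, -0.7, 1.0]
gripper_width: 0.0324
grasp_force: 2.7
clock: 16.25
ee_pos: [0.4918, -0.2087, 0.2139]
ee_rot: [0.848, 0.53, 0.0, 0.0]
wrist_force: [0.0, -0.1, -1.0]
gripper_width: 0.0314
grasp_force: 39.6
```

```bash
python3 -m handwheel '0 0 0 0 0 -0.174 0;0 0 0 0 0 -0.174 0;0 0 0 0 0 -0.174 0;0 0 0 0 0 -0.174 0;0 0 0 0 0 -0.174 0;0 0 0 0 0 -0.174 0;0 0 0 0 0 -0.174 0;0 0 0 0 0 -0.174 0' && python3 -m handwheel '0 0 0 0 0 -0.174 0;0.02 0.04 0 0 0 0 0;0.024 0.045 0 0 0 0 0;0.024 0.045 0 0 0 0 0;0.024 0.045 0 0 0 0 0;0.024 0.045 0 0 0 0 0;0.024 0.045 0 0 0 0 0;0.024 0.045 0 0 0 0 0' && python3 go.py .4804 .1914 .2 2.684
```

```text
clock: 17.25
ee_pos: [0.4912, -0.2083, 0.2118]
ee_rot: [0.31, 0.951, 0.0, -0.001]
wrist_force: [-0.5, -1.2, -2.0]
gripper_width: 0.0312
grasp_force: 39.7
clock: 18.25
ee_pos: [0.4828, 0.1436, 0.2121]
ee_rot: [0.229, 0.973, -0.0, -0.0]
wrist_force: [0.9, 0.0, -1.7]
gripper_width: 0.031
grasp_force: 39.8
t 18.25 pos [0.4828 0.1436 0.2121] q [ 0.16  0.07 -0.31  1.19 -0.    0.62] F [ 0.9  0.  -1.7] w 0.031
turn [-0.0004 -0.0002 -0.0054] shift before-turn frame [0.0234 0.0417 0.0121] after-turn frame [0.0232 0.0418 0.0121]
```

```bash
python3 -m handwheel '0.015 0.025 0 0 0 -0.005 0;0.008 0.017 0 0 0 0 0;0 0 0 0 0 0 0;0 0 0 0 0 0 0;0 0 0.03 0 0 0 0;0 0 0.03 0 0 0 0;0 0 0.02 0 0 0 0;0 0 0 0 0 0 0' && python3 go.py .4804 .1914 .072 2.684
```

```text
clock: 19.25
ee_pos: [0.4798, 0.1884, 0.1308]
ee_rot: [0.228, 0.974, -0.001, -0.002]
wrist_force: [-0.1, 0.7, -1.0]
gripper_width: 0.031
grasp_force: 39.9
t 19.25 pos [0.4798 0.1884 0.1308] q [ 0.25  0.16 -0.39  1.02 -0.    0.71] F [-0.1  0.7 -1. ] w 0.031
turn [-0.0031 -0.0031 -0.0022] shift before-turn frame [0.0006 0.0031 0.0588] after-turn frame [0.0008 0.0029 0.0588]
```

```bash
python3 -m handwheel '0 0.002 0.02 0 0 0 0;0 0 0.02 0 0 0 0;0 0 0.01 0 0 0 0;0 0 0.005 0 0 0 0;0 0 0.001 0 0 0 0;0 0 0.001 0 0 0 0;0 0 0 0 0 0 0;0 0 0 0 0 0 0' && python3 -m handwheel '0 0 0.001 0 0 0 0;0 0 0 0 0 0 0;0 0 0.0005 0 0 0 0;0 0 0 0 0 0 0;0 0 0 0 0 0 0;0 0 0 0 0 0 0;0 0 0 0 0 0 0;0 0 0 0 0 0 0'
```

```text
clock: 20.25
ee_pos: [0.4825, 0.1919, 0.0758]
ee_rot: [0.227, 0.974, 0.0, 0.0]
wrist_force: [0.2, 0.3, -0.5]
gripper_width: 0.031
grasp_force: 39.9
clock: 21.25
ee_pos: [0.4823, 0.1918, 0.074]
ee_rot: [0.227, 0.974, 0.0, 0.0]
wrist_force: [-0.0, 0.1, -0.9]
gripper_width: 0.0308
grasp_force: 39.9
```

```bash
python3 -m handwheel '0 0 0.001 0 0 0 0;0 0 0 0 0 0 0;0 0 0.0005 0 0 0 0;0 0 0 0 0 0 0;0 0 0.0005 0 0 0 0;0 0 0 0 0 0 0;0 0 0 0 0 0 0;0 0 0 0 0 0 0'
```

```text
clock: 22.25
ee_pos: [0.4824, 0.1918, 0.0725]
ee_rot: [0.227, 0.974, 0.0, 0.0]
wrist_force: [-1.2, -1.1, 5.5]
gripper_width: 0.0312
grasp_force: 40.4
```

```bash
python3 -m handwheel '0 0 0 0 0 0 0.4;0 0 0 0 0 0 0.5;0 0 0 0 0 0 0.7;0 0 0 0 0 0 1;0 0 0 0 0 0 1;0 0 0 0 0 0 1;0 0 -0.02 0 0 0 1;0 0 -0.04 0 0 0 1' && python3 -m handwheel '0 0 -0.04 0 0 0 1;0 0 -0.03 0 0 0.174 1;0 0 0 0 0 0.174 1;0 0 0 0 0 0.174 1;0 0 0 0 0 0.174 1;0 0 0 0 0 0.174 1;0 0 0 0 0 0.174 1;0 0 0 0 0 0.174 1' && python3 go.py .5403 -.1573 .2 .767
```

```text
clock: 23.25
ee_pos: [0.4803, 0.1913, 0.1308]
ee_rot: [0.227, 0.974, -0.001, -0.002]
wrist_force: [0.7, -0.5, 0.4]
gripper_width: 0.0855
grasp_force: 0.0
clock: 24.25
ee_pos: [0.4822, 0.1918, 0.202]
ee_rot: [0.745, 0.667, -0.0, -0.0]
wrist_force: [-0.3, -0.7, 0.0]
gripper_width: 0.0857
grasp_force: 0.0
t 24.25 pos [0.4822 0.1918 0.202 ] q [ 0.25  0.11 -0.3   1.17 -0.    1.94] F [-0.3 -0.7  0. ] w 0.0857
turn [-1.00e-04  1.00e-04  6.93e-01] shift before-turn frame [-0.3405  0.0964  0.002 ] after-turn frame [-0.2004  0.2917  0.002 ]
```

```bash
python3 -m handwheel '0 0 0 0 0 0.173 1;0 0 0 0 0 0.173 1;0 0 0 0 0 0.173 1;0 0 0 0 0 0.173 1;-0.02 0.03 0 0 0 0 1;-0.03 0.045 0 0 0 0 1;-0.03 0.045 0 0 0 0 1;-0.03 0.045 0 0 0 0 1' && python3 -m handwheel '-0.03 0.045 0 0 0 0 1;-0.03 0.04 0 0 0 0 1;-0.02 0.03 0 0 0 0 1;-0.01 0.012 0 0 0 0 1;0 0 0 0 0 0 1;0 0 0 0 0 0 1;0 0 0 0 0 0 1;0 0 0 0 0 0 1' && python3 go.py .5403 -.1573 .0755 .767
python3 - <<'E'
from h import *
c=get_calibration("wrist");im,d=grab_frame("wrist");cv2.imwrite("pics/w3.png",im)
W=cloud(d,c);v,u=np.mgrid[:480,:640]
m=(W[...,2]>.085)&(W[...,2]<.14)
n,l,st,cen=cv2.connectedComponentsWithStats(m.astype(np.uint8))
for i in range(1,n):
    if st[i,4]<200: continue
    p=W[l==i];zt=np.percentile(p[:,2],90);q=p[abs(p[:,2]-zt)<.004]
    print("b",cen[i].round(),st[i,4],zt.round(4),cv2.minEnclosingCircle((q[:,:2]*1000).astype(np.float32)))
E
```

```text
clock: 25.25
ee_pos: [0.519, -0.0046, 0.2022]
ee_rot: [0.926, 0.377, 0.0, 0.0]
wrist_force: [1.2, 0.5, -0.7]
gripper_width: 0.0852
grasp_force: 0.0
clock: 26.25
ee_pos: [0.5432, -0.1559, 0.2021]
ee_rot: [0.926, 0.378, 0.0, -0.0]
wrist_force: [-0.6, 0.1, 0.6]
gripper_width: 0.0855
grasp_force: 0.0
t 26.25 pos [ 0.5432 -0.1559  0.2021] q [-0.39  0.19 -0.2   1.18  0.    1.97] F [-0.6  0.1  0.6] w 0.0855
turn [-0.     -0.0001  0.0081] shift before-turn frame [-0.0031 -0.001   0.1266] after-turn frame [-0.0031 -0.001   0.1266]
b [325. 149.] 2144 0.1053 ((596.373291015625, -110.364990234375), 17.854494094848633)
b [317. 249.] 1230 0.1171 ((540.6586303710938, -157.00411987304688), 12.818990707397461)
```

View pics/w3.png

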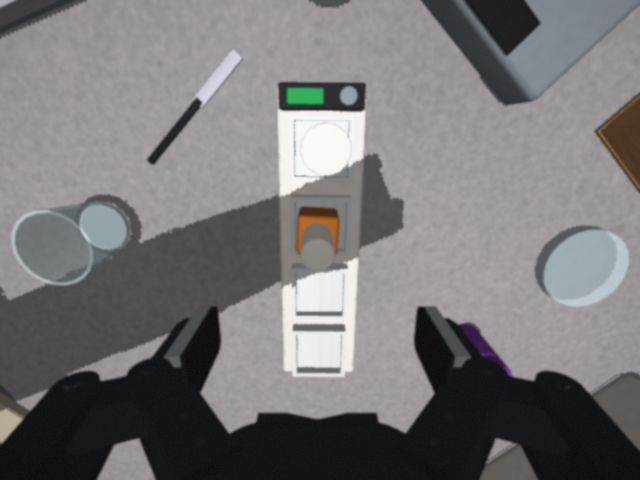

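The dropper top is at (317,249), aligned with its cup, and the jar is at (325,149). I'll grip the dropper.

```bash
python3 -m handwheel '-0.003 -0.001 0.03 0 0 0.008 1;0 0 0.04 0 0 0 1;0 0 0.03 0 0 0 1;0 0 0.0265 0 0 0 1;0 0 0 0 0 0 1;0 0 0 0 0 0 0.4;0 0 0 0 0 0 0.3;0 0 0 0 0 0 0.2' 40 && python3 -m handwheel '0 0 0 0 0 0 0;0 0 0 0 0 0 0;0 0 0 0 0 0 0;0 0 0 0 0 0 0;0 0 -0.02 0 0 0 0;0 0 -0.04 0 0 0 0;0 0 -0.04 0 0 -0.174 0;0 0 -0.03 0 0 -0.174 0' 40
```

```text
clock: 27.3
ee_pos: [0.5414, -0.1586, 0.0768]
ee_rot: [0.928, 0.374, 0.001, 0.001]
wrist_force: [-0.1, 0.2, -0.3]
gripper_width: 0.0321
grasp_force: 0.0
clock: 28.3
ee_pos: [0.5406, -0.1583, 0.2069]
ee_rot: [0.847, 0.531, 0.0, 0.0]
wrist_force: [-0.1, 0.2, -1.0]
gripper_width: 0.0253
grasp_force: 39.3
```

```bash
python3 -m handwheel '0 0 0 0 0 -0.174 0;0 0 0 0 0 -0.174 0;0 0 0 0 0 -0.174 0;0 0 0 0 0 -0.174 0;0 0 0 0 0 -0.174 0;0 0 0 0 0 -0.174 0;0 0 0 0 0 -0.174 0;0 0 0 0 0 -0.174 0' && python3 -m handwheel '0 0 0 0 0 -0.178 0;0.016 0.032 0 0 0 0 0;0.021 0.044 0 0 0 0 0;0.021 0.044 0 0 0 0 0;0.021 0.044 0 0 0 0 0;0.021 0.044 0 0 0 0 0;0.021 0.044 0 0 0 0 0;0.012 0.025 0 0 0 0 0' && python3 go.py .5432 .1604 .2 2.684
```

```text
clock: 29.3
ee_pos: [0.5399, -0.158, 0.2049]
ee_rot: [0.31, 0.951, 0.0, -0.001]
wrist_force: [0.2, 0.9, 0.4]
gripper_width: 0.0249
grasp_force: 39.3
clock: 30.3
ee_pos: [0.5429, 0.1512, 0.2049]
ee_rot: [0.226, 0.974, -0.0, -0.0]
wrist_force: [-0.4, 0.7, -1.0]
gripper_width: 0.0253
grasp_force: 39.5
t 30.3 pos [0.5429 0.1512 0.2049] q [ 0.16  0.18 -0.2   1.19  0.    0.61] F [-0.4  0.7 -1. ] w 0.0253
turn [-0.0003 -0.0009  0.0017] shift before-turn frame [0.0037 0.0084 0.0049] after-turn frame [0.0038 0.0084 0.0049]
```

Contact is expected near TCP z = 0.066.

```bash
python3 -m handwheel '0.005 0.009 0 0 0 0 0;0 0 0 0 0 0 0;0 0 0.03 0 0 0 0;0 0 0.04 0 0 0 0;0 0 0.03 0 0 0 0;0 0 0.02 0 0 0 0;0 0 0 0 0 0 0;0 0 0 0 0 0 0' && python3 go.py .5432 .1604 .066 2.684
```

```text
clock: 31.3
ee_pos: [0.5438, 0.1586, 0.0864]
ee_rot: [0.227, 0.974, 0.0, 0.001]
wrist_force: [0.3, 0.6, -0.6]
gripper_width: 0.0252
grasp_force: 39.5
t 31.3 pos [0.5438 0.1586 0.0864] q [ 0.17  0.29 -0.34  0.94 -0.    0.63] F [ 0.3  0.6 -0.6] w 0.0252
turn [ 0.0005  0.0011 -0.0014] shift before-turn frame [0.0014 0.0013 0.0204] after-turn frame [0.0014 0.0013 0.0204]
```

```bash
python3 -m handwheel '0.001 0.001 0.008 0 0 0 0;0 0 0.005 0 0 0 0;0 0 0.003 0 0 0 0;0 0 0.001 0 0 0 0;0 0 0.001 0 0 0 0;0 0 0 0 0 0 0;0 0 0 0 0 0 0;0 0 0 0 0 0 0' && python3 -m handwheel '0 0 0.001 0 0 0 0;0 0 0 0 0 0 0;0 0 0.0005 0 0 0 0;0 0 0 0 0 0 0;0 0 0 0 0 0 0;0 0 0 0 0 0 0;0 0 0 0 0 0 0;0 0 0 0 0 0 0'
```

```text
clock: 32.3
ee_pos: [0.5427, 0.1607, 0.0676]
ee_rot: [0.227, 0.974, 0.0, 0.0]
wrist_force: [0.6, -0.4, -1.2]
gripper_width: 0.0251
grasp_force: 39.5
clock: 33.3
ee_pos: [0.5426, 0.1607, 0.066]
ee_rot: [0.227, 0.974, 0.0, 0.0]
wrist_force: [-0.1, -0.0, -0.9]
gripper_width: 0.0249
grasp_force: 39.5
```

```bash
python3 -m handwheel '0 0 0.0005 0 0 0 0;0 0 0 0 0 0 0;0 0 0.0005 0 0 0 0;0 0 0 0 0 0 0;0 0 0 0 0 0 0;0 0 0 0 0 0 0;0 0 0 0 0 0 0;0 0 0 0 0 0 0'
```

```text
clock: 34.3
ee_pos: [0.5427, 0.1607, 0.0657]
ee_rot: [0.227, 0.974, 0.0, 0.0]
wrist_force: [-1.5, -0.5, 5.1]
gripper_width: 0.0253
grasp_force: 39.8
```

Contact. I'll release, rise and go to the jar.

```bash
python3 -m handwheel '0 0 0 0 0 0 0.4;0 0 0 0 0 0 0.5;0 0 0 0 0 0 0.7;0 0 0 0 0 0 1;0 0 0 0 0 0 1;0 0 0 0 0 0 1;0 0 -0.02 0 0 0 1;0 0 -0.04 0 0 0 1' && python3 -m handwheel '0 0 -0.04 0 0 0 1;0 0 -0.03 0 0 0.174 1;0 0 0 0 0 0.174 1;0 0 0 0 0 0.174 1;0 0 0 0 0 0.174 1;0 0 0 0 0 0.174 1;0 0 0 0 0 0.174 1;0 0 0 0 0 0.174 1' && python3 go.py .5963 -.1100 .195 .767
```

```text
clock: 35.3
ee_pos: [0.5406, 0.1603, 0.1236]
ee_rot: [0.227, 0.974, -0.001, -0.002]
wrist_force: [0.2, -0.3, 0.5]
gripper_width: 0.0857
grasp_force: 0.0
clock: 36.3
ee_pos: [0.5425, 0.1606, 0.195]
ee_rot: [0.745, 0.667, -0.0, -0.0]
wrist_force: [0.6, 0.1, -1.2]
gripper_width: 0.0855
grasp_force: 0.0
t 36.3 pos [0.5425 0.1606 0.195 ] q [ 0.17  0.19 -0.21  1.17 -0.    1.86] F [ 0.6  0.1 -1.2] w 0.0855
turn [-1.00e-04  1.00e-04  6.93e-01] shift before-turn frame [-0.263   0.0834 -0.    ] after-turn frame [-0.1491  0.2322 -0.    ]
```

```bash
python3 -m handwheel '0 0 0 0 0 0.174 1;0 0 0 0 0 0.173 1;0 0 0 0 0 0.173 1;0 0 0 0 0 0.173 1;-0.02 0.03 0 0 0 0 1;-0.03 0.045 0 0 0 0 1;-0.03 0.045 0 0 0 0 1;-0.03 0.045 0 0 0 0 1' && python3 -m handwheel '-0.025 0.04 0 0 0 0 1;-0.014 0.027 0 0 0 0 1;0 0 0 0 0 0 1;0 0 0 0 0 0 1;0 0 0 0 0 0 1;0 0 0 0 0 0 1;0 0 0 0 0 0 1;0 0 0 0 0 0 1' && python3 go.py .5963 -.1100 .063 .767
```

```text
clock: 37.3
ee_pos: [0.5792, -0.0358, 0.1951]
ee_rot: [0.926, 0.377, 0.0, 0.0]
wrist_force: [1.1, 0.3, 0.1]
gripper_width: 0.0855
grasp_force: 0.0
clock: 38.3
ee_pos: [0.5978, -0.1091, 0.1951]
ee_rot: [0.926, 0.377, 0.0, 0.0]
wrist_force: [0.2, 0.2, 0.5]
gripper_width: 0.0853
grasp_force: 0.0
t 38.3 pos [ 0.5978 -0.1091  0.1951] q [-0.29  0.27 -0.12  1.19 -0.    2.08] F [0.2 0.2 0.5] w 0.0853
turn [ 0.0001 -0.      0.0063] shift before-turn frame [-0.0017 -0.0004  0.1321] after-turn frame [-0.0017 -0.0004  0.1321]
```

```bash
python3 -m handwheel '-0.002 0 0.03 0 0 0.006 1;0 0 0.04 0 0 0 1;0 0 0.03 0 0 0 1;0 0 0.02 0 0 0 1;0 0 0.012 0 0 0 1;0 0 0 0 0 0 0.45;0 0 0 0 0 0 0.4;0 0 0 0 0 0 0.3' 40 && python3 -m handwheel '0 0 0 0 0 0 0;0 0 0 0 0 0 0;0 0 0 0 0 0 0;0 0 0 0 0 0 0;0 0 -0.02 0 0 0 0;0 0 -0.04 0 0 0 0;0 0 -0.04 0 0 -0.174 0;0 0 -0.03 0 0 -0.174 0' 40
```

```text
clock: 39.3
ee_pos: [0.5976, -0.1111, 0.0645]
ee_rot: [0.927, 0.374, 0.001, 0.001]
wrist_force: [1.7, -0.5, 0.2]
gripper_width: 0.0351
grasp_force: 39.9
clock: 40.3
ee_pos: [0.5965, -0.1109, 0.1944]
ee_rot: [0.847, 0.531, 0.0, 0.0]
wrist_force: [0.1, 0.8, -1.3]
gripper_width: 0.0351
grasp_force: 40.0
```

```bash
python3 -m handwheel '0 0 0 0 0 -0.174 0;0 0 0 0 0 -0.174 0;0 0 0 0 0 -0.174 0;0 0 0 0 0 -0.174 0;0 0 0 0 0 -0.174 0;0 0 0 0 0 -0.174 0;0 0 0 0 0 -0.174 0;0 0 0 0 0 -0.174 0' && python3 -m handwheel '0 0 0 0 0 -0.178 0;0.012 0.028 0 0 0 0 0;0.018 0.04 0 0 0 0 0;0.018 0.04 0 0 0 0 0;0.018 0.04 0 0 0 0 0;0.018 0.04 0 0 0 0 0;0.013 0.03 0 0 0 0 0;0 0 0 0 0 0 0' && python3 go.py .606 .1295 .2 2.684
```

```text
clock: 41.3
ee_pos: [0.5958, -0.1107, 0.1922]
ee_rot: [0.309, 0.951, -0.0, -0.001]
wrist_force: [-0.1, -0.0, -0.4]
gripper_width: 0.0353
grasp_force: 40.0
clock: 42.3
ee_pos: [0.6048, 0.1297, 0.1923]
ee_rot: [0.225, 0.974, -0.0, -0.001]
wrist_force: [-0.2, -0.8, 0.2]
gripper_width: 0.0347
grasp_force: 40.2
t 42.3 pos [0.6048 0.1297 0.1923] q [ 0.11  0.29 -0.09  1.19  0.    0.56] F [-0.2 -0.8  0.2] w 0.0347
turn [-0.0005 -0.0012  0.0042] shift before-turn frame [-0.0011  0.0003 -0.0077] after-turn frame [-0.0011  0.0003 -0.0077]
```

Contact is expected at about 0.0535.

```bash
python3 -m handwheel '0 0 0.03 0 0 0 0;0 0 0.04 0 0 0 0;0 0 0.03 0 0 0 0;0 0 0.02 0 0 0 0;0 0 0.01 0 0 0 0;0 0 0.005 0 0 0 0;0 0 0 0 0 0 0;0 0 0 0 0 0 0' && python3 -m handwheel '0 0 0.001 0 0 0 0;0 0 0 0 0 0 0;0 0 0.0005 0 0 0 0;0 0 0 0 0 0 0;0 0 0 0 0 0 0;0 0 0 0 0 0 0;0 0 0 0 0 0 0;0 0 0 0 0 0 0'
```

```text
clock: 43.3
ee_pos: [0.6064, 0.1276, 0.059]
ee_rot: [0.226, 0.974, 0.0, 0.001]
wrist_force: [-0.2, -0.4, -0.8]
gripper_width: 0.0347
grasp_force: 40.2
clock: 44.3
ee_pos: [0.6055, 0.1276, 0.0565]
ee_rot: [0.226, 0.974, -0.0, -0.0]
wrist_force: [0.3, -0.7, -0.6]
gripper_width: 0.035
grasp_force: 40.2
```

```bash
python3 -m handwheel '0 0 0.001 0 0 0 0;0 0 0 0 0 0 0;0 0 0.001 0 0 0 0;0 0 0 0 0 0 0;0 0 0 0 0 0 0;0 0 0 0 0 0 0;0 0 0 0 0 0 0;0 0 0 0 0 0 0' && python3 -m handwheel '0 0 0.0005 0 0 0 0;0 0 0 0 0 0 0;0 0 0 0 0 0 0;0 0 0 0 0 0 0;0 0 0 0 0 0 0;0 0 0 0 0 0 0;0 0 0 0 0 0 0;0 0 0 0 0 0 0'
```

```text
clock: 45.3
ee_pos: [0.6055, 0.1276, 0.0545]
ee_rot: [0.226, 0.974, 0.0, 0.0]
wrist_force: [-0.4, -0.0, -1.0]
gripper_width: 0.0351
grasp_force: 40.2
clock: 46.3
ee_pos: [0.6055, 0.1276, 0.054]
ee_rot: [0.226, 0.974, 0.0, 0.0]
wrist_force: [0.4, -0.1, -0.6]
gripper_width: 0.035
grasp_force: 40.2
```

```bash
python3 -m handwheel '0 0 0.0005 0 0 0 0;0 0 0 0 0 0 0;0 0 0.0005 0 0 0 0;0 0 0 0 0 0 0;0 0 0 0 0 0 0;0 0 0 0 0 0 0;0 0 0 0 0 0 0;0 0 0 0 0 0 0'
```

```text
clock: 47.3
ee_pos: [0.6056, 0.1276, 0.0534]
ee_rot: [0.226, 0.974, 0.0, 0.0]
wrist_force: [-2.6, -1.2, 6.4]
gripper_width: 0.0353
grasp_force: 40.5
```

Contact. I'll release, rise, move aside and check all four.

```bash
python3 -m handwheel '0 0 0 0 0 0 0.5;0 0 0 0 0 0 0.6;0 0 0 0 0 0 0.7;0 0 0 0 0 0 1;0 0 0 0 0 0 1;0 0 0 0 0 0 1;0 0 -0.02 0 0 0 1;0 0 -0.04 0 0 0 1' && python3 -m handwheel '0 0 -0.04 0 0 0 1;0 0 -0.04 0 0 0 1;0 -0.04 0 0 0 0 1;0 -0.05 0 0 0 0 1;0 -0.05 0 0 0 0 1;0 -0.04 0 0 0 0 1;0 0 0 0 0 0 1;0 0 0 0 0 0 1' && python3 - <<'E'
from h import *
o=np.array([.5117,.1759]);ey=np.array([-.897,.442]);ex=np.array([.442,.897])
v,u=np.mgrid[:480,:640]
for n in("top","side"):
    im,d=grab_frame(n);cv2.imwrite(f"pics/{n}9.png",im)
    W=cloud(d,get_calibration(n));t=(W[...,:2]-o);x,y=t@ex,t@ey
    m=(abs(x)<.04)&(abs(y)<.15)&(W[...,2]>.07)&(W[...,2]<.13)
    k,l,st,cen=cv2.connectedComponentsWithStats(m.astype(np.uint8))
    for i in range(1,k):
        if st[i,4]<15: continue
        q=l==i;z=W[...,2];zt=np.percentile(z[q],90);q&=abs(z-zt)<.004
        print(n,cen[i].round(),"top",zt.round(4),"tray x,y",x[q].mean().round(4),y[q].mean().round(4))
s=observe();print(s["clock"],s["ee_pos"],s["wrist_force"])
E
```

```text
clock: 48.3
ee_pos: [0.6034, 0.1274, 0.1115]
ee_rot: [0.226, 0.974, -0.001, -0.002]
wrist_force: [0.5, 0.2, -0.3]
gripper_width: 0.0853
grasp_force: 0.0
clock: 49.3
ee_pos: [0.5265, -0.0338, 0.1932]
ee_rot: [0.227, 0.974, 0.0, 0.0]
wrist_force: [-0.4, 0.8, 0.1]
gripper_width: 0.0853
grasp_force: 0.0
top [233. 240.] top 0.096 tray x,y -0.0019 -0.1056
top [215. 272.] top 0.1077 tray x,y 0.0004 -0.0344
top [198. 303.] top 0.1175 tray x,y 0.0007 0.0335
top [182. 337.] top 0.1057 tray x,y -0.0003 0.104
side [273. 274.] top 0.0953 tray x,y 0.0003 -0.1057
side [307. 293.] top 0.107 tray x,y 0.0025 -0.0342
side [344. 314.] top 0.117 tray x,y 0.003 0.0334
side [388. 344.] top 0.1048 tray x,y 0.0013 0.103
49.4 [ 0.52668346 -0.03317993  0.19308566] [ 0.6244323  -0.86656795 -0.26175589]
```

View pics/side9.png

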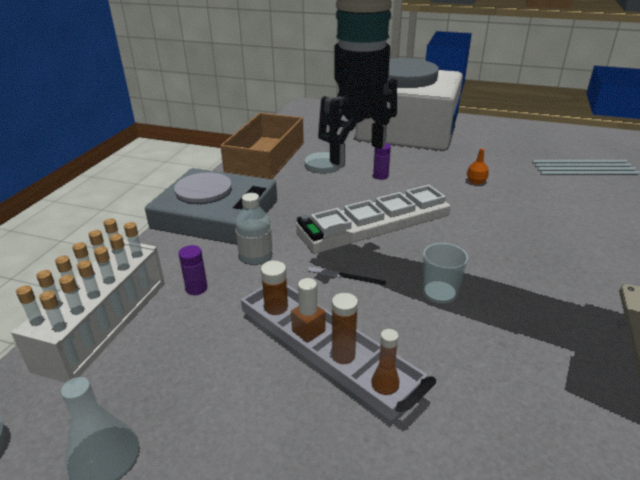

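All four stand upright on the floors, within 3 mm of centre: jar (273,285), dropper (308,310), vial (344,330), and flask (387,365) beside the handle. The arm is clear.

```bash
python3 -c "
from plant import *
print(hand_in())"
```

```text
the job is handed in; nothing more can be done
None
```

The job is handed in at about 49 s on the robot's clock: the four bottles stand upright in reversed order (jar farthest from the handle, then dropper, vial, and flask beside it), each measured within about 3 mm of its compartment's centre; the hand-in returned no verdict.

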